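# Unlatch the spring gate of a reagent crate and hold it wide open

## Robot

A 6-joint arm with a two-finger parallel gripper is mounted at the origin on a cart in front of the work surface, level with it; the furniture and walls round the work are solid. World frame = base frame: x ahead of the robot, y to its left, z up, the work surface at z = 0. Lengths are in mm, angles in rad, forces in N, time in s.
With the tool pointing down it reaches from about 350 to 975 mm from the base axis. Payload 7.1 kg.
Tool frame: the origin (TCP) lies on the front face of the gripper's body, between the roots of the fingers; the fingertips stand 80 mm ahead of it and the grasp point (between the pads) lies 61 mm ahead of it (env.tips_ahead is the distance from the TCP to the fingertips, in mm); z points along the fingers, y is the line along which they close (so a half turn about z gives the same grasp; the last joint's range is limited). The gripper opens to 88 mm and grips with 3 to 60 N. Pads are 20 mm wide; open, the fingers measure 115 mm over their backs; the gripper's body (75 mm by 178 mm) begins 61 mm behind the grasp point.
Start: joints at [1.22, 0.423, 1.63, -0, 1.089, -0.019], TCP at [203.559, 590.905, 302.675] pointing down, gripper open.
Joint ranges: [-3, 3], [-0.9, 2.11], [0.09, 2.58], [-1.31, 4.45], [0.11, 2.69], [-2.54, 2.54]. Speed limits (rad/s): [2.39, 2.39, 3.01, 3.14, 3.14, 3.14].

## Interface

Orientations are given as a unit quaternion [x, y, z, w].
In Python, from station import env, set_gripper, viewer, workorder gives the robot as it stands. Calls block until the motion is done:
- env.reach(position, orientation): joint-space move of the TCP to a pose.
- env.move_l(position, rot=None, rate=150, f_stop=None): straight line of the TCP; rot=None keeps the orientation; rate is the mean speed in mm/s. With f_stop (N) it stops when the force on the tool has changed by that much, and returns True; else False.
- env.move_joints(angles): joint-space move.
- set_gripper(opening): finger opening in mm; the grip force is fixed at half the most; returns when the fingers have stopped.
- env.hold(seconds).
- env.ik(position, orientation): joint angles nearest the present ones, or None.
- env.read_state(): the state.
- viewer.camera(name): name is "scene" or "side" or "wrist"; returns the picture (480x640x3 uint8, blue, green, red); there is no depth.
- viewer.camera_params(name): a dict with "fx", "fy", "cx", "cy" (pixels), "pose" (4x4, takes a point from camera to world coordinates); the wrist camera has in their place "tool_from_camera" (4x4, takes a point from camera to tool coordinates, whose origin is the TCP and whose axes are the flange's). Camera axes: x right, y up, looking along -z (the intrinsics and any distortion apply to the point x, -y, -z); pixel columns grow to the right and rows downward; lengths in mm; the calibration is good to about 2 mm. The wrist camera is an equidistant fisheye: a pixel r from the principal point sees the ray r / f radians off the axis. A picture is of the moment at which its call begins: read the wrist's pose just before it. camera_params takes no time and is no camera call.
A pose or a line that the arm cannot do raises env.IKError and nothing moves.
- workorder.sign_off(): hands the job in; it is judged then, once.
The state is a dict: "time_s": time; "qpos": joint angles; "dq": joint speeds; "tau": joint torques, N m; "tool_pos": TCP position; "orientation": TCP orientation; "force": force on the tool from outside, world axes, zero at the start; "wrist_torque": the same for the moment, N m; "width": finger opening in mm; "grip_force": force on a finger pad.
Only numpy, scipy, OpenCV 4.12 (cv2) and the standard library are available. Lean on these libraries where they do the work, as an engineer would, in place of code of your own. Each camera call takes 0.05 s, during which the arm holds its last target. There are 200 camera calls.

## Task

Open the white reagent crate and keep it open so that a colleague can get at the bottles: squeeze in the red catch on its top bar first, then the blue one (each stays in), then take the gate by its upright yellow handle and swing it out past the click half-way until it stands wide open, nearly at a right angle to the crate's front. The gate springs back, so finish while still holding it wide by the handle; leave the bottles in the crate and the things beside it standing where they are.

Things in the scene. Friction and masses are not known exactly. Their poses are not given: they have to be found in the camera images.
- crate: white open-topped crate fixed to the bench, 120 mm deep (x), 210 wide (y), walls 100 to 112 high. Origin at bench height in the middle of the gate; x points from the gate into the crate (away from the robot if not turned), y to the left, z up. An aluminium bar (top 112 mm up, 10 to 46 mm behind the gate) carries the catches. A metal tongue with the detent ridge, 11 mm high, lies before the gate.
- gate (a joint): angle of the grey barred gate (98 mm high): 0 shut, 1.5 its stop, almost square to the front. Hinged at the crate's left front corner; the right edge swings out towards the robot, clockwise from above. A spring pulls it shut (1 N at the handle shut, 4 N wide open); a detent at 0.6 to 0.8 rad adds about 4 N; let go, the gate springs back to it or shut. Locked unless both catches are in.
- gate_hinge (a point): point on the gate's upright hinge axis, 100 mm above the bench; in the crate's frame at x = 0, y = +98 mm. Its axes turn with the gate and equal the crate's when the gate is shut.
- handle: the gate's upright round yellow handle, a sleeve 18 mm in diameter and 58 mm long that turns freely on its own upright pin (so the grip need not turn with the gate). Origin at its foot on its centre line, 87 mm above the bench.
- handle_grip (a point): centre of the yellow handle where it is gripped, 122 mm above the bench, on its centre line; handle 18 mm in diameter, from 87 to 145 mm above the bench, before the gate's free edge: in the gate's frame 32 mm in front (-x) and 178 mm to the right (-y) of the hinge axis. Axes as the gate's.
- red_catch (a joint): travel of the red catch: 0 = latched, 0.007 (m) = squeezed fully in; frees the gate from 0.005. Its two tabs are geared together and close evenly about the catch's centre, along the crate's y. Takes about 3 N; it has no return spring and stays in where it is squeezed.
- red_catch_grip (a point): centre of the red catch, 136 mm above the bench, between its two upright red tabs: each 22 mm along the crate's x, from 116 to 150 mm above the bench; outer faces 30 mm apart along the crate's y (16 mm squeezed in). 28 mm behind the gate, at y = +45 or -30 mm in the crate's frame: which catch is left and which right varies. Axes as the crate's.
- blue_catch (a joint): travel of the blue catch: 0 = latched, 0.007 (m) = squeezed fully in; frees the gate from 0.005. Its two tabs are geared together and close evenly about the catch's centre, along the crate's y. Takes about 3 N; it has no return spring and stays in where it is squeezed.
- blue_catch_grip (a point): centre of the blue catch, 136 mm above the bench, between its two upright blue tabs: each 22 mm along the crate's x, from 116 to 150 mm above the bench; outer faces 30 mm apart along the crate's y (16 mm squeezed in). 28 mm behind the gate, at y = +45 or -30 mm in the crate's frame: which catch is left and which right varies. Axes as the crate's.
- bottle_dye: small bottle of pink dye with orange cap in the crate, 52 mm across, 98 mm tall, origin under its centre; leave standing
- vial_amber: amber vial with black cap in the crate, 23 mm across, 45 mm tall, origin under its centre; leave standing
- vial_red: amber vial with red cap in the crate, 20 mm across, 36 mm tall, origin under its centre; leave standing
- beaker: clear beaker on the bench, 61 mm across, 76 mm tall, origin under its centre; leave alone
- timer: white and red bench timer, 66 x 62 x 18 mm, origin under its centre; leave alone
- tip_box: blue pipette tip box with clear lid, 74 x 118 x 77 mm, origin under its centre; leave alone

How it is judged (in metres and radians):
On the way, in this order (a step that is already met when the one before it is completed fails the run):
1. the red catch is squeezed in while the blue one is still latched (value of joint red_catch above 0.005 m and value of joint blue_catch below 0.002 m), for 0.1 s.
2. then the blue catch is squeezed in as well, the gate still shut (value of joint each of red_catch, blue_catch above 0.005 m and value of joint gate below 0.3 rad), for 0.1 s.
3. the gate is swung out past its detent (value of joint gate above 0.95 rad), for 0.1 s.
At the end, for the whole second after the job is handed in: the gate stands still, open by more than 1.2 rad (69 degrees), the fingers hold it by the yellow handle (contact force over 2 N), both catches are squeezed in by more than 5 mm, and the bottles and bystanders stand upright (value of joint gate above 1.2 rad and velocity of joint gate between -0.1 and 0.1 rad/s and contact force between the fingers and handle above 2 N and value of joint each of red_catch, blue_catch above 0.005 m and angle between each of bottle_dye, vial_amber, vial_red, beaker, timer, tip_box's own z axis and vertical below 0.3 rad); the arm keeps its last pose, push and grip.
It fails at once if a bottle or vial in the crate is moved more than 30 mm or tipped (distance of any of bottle_dye, vial_amber, vial_red from where it was at the start of the episode above 0.03 m or angle between any of bottle_dye, vial_amber, vial_red's own z axis and vertical above 0.5 rad).
It fails at once if a thing on the bench is moved more than 30 mm or tipped (distance of any of beaker, timer, tip_box from where it was at the start of the episode above 0.03 m or angle between any of beaker, timer, tip_box's own z axis and vertical above 0.5 rad).
It fails at once if the gate is forced open with a catch still latched (value of joint gate above 0.3 rad and value of joint any of red_catch, blue_catch below 0.003 m).
It also fails if it takes over 53 s, if anything falls off the work surface, if the arm or the gripper's body presses on something with over 40 N, if the wrist force passes 120 N, or if a joint passes its speed limit or range.

## Working session

There is one attempt and no reset: what is moved stays moved. The work goes in short steps, each a Python script; the robot and the scene stay as the last script left them, time stands still between calls to the robot, and variables do not carry over. Pictures are saved under pics/ and viewed, at most 10 in all, crops included, and the job is handed in when it is done.

```bash
ls; mkdir -p pics; python3 - <<'E'
from station import env, set_gripper, viewer, workorder
import cv2
for n in ("scene","side"):
    cv2.imwrite(f"pics/{n}0.png",viewer.camera(n)); print(n,viewer.camera_params(n))
print(viewer.camera_params("wrist")); s=env.read_state();print(s["time_s"],s["orientation"],s["tool_pos"])
E
```

```text
pics
scene {'fx': 462.6141211682029, 'fy': 462.6141211682029, 'cx': 322.7106810407507, 'cy': 239.15716548715415, 'pose': array([[-5.05370615e-01,  4.19033597e-01, -7.54328434e-01,
        -1.82820604e+02],
       [-8.62868756e-01, -2.53121923e-01,  4.37477773e-01,
         4.59502234e+02],
       [-7.61917876e-03,  8.71974849e-01,  4.89491380e-01,
         5.81184248e+02],
       [ 0.00000000e+00,  0.00000000e+00,  0.00000000e+00,
         1.00000000e+00]])}
side {'fx': 569.3919327679127, 'fy': 569.3919327679127, 'cx': 314.9734936156789, 'cy': 239.70569126291107, 'pose': array([[ 9.87877689e-01,  7.51508416e-02, -1.35830857e-01,
         3.40457795e+02],
       [-1.55135175e-01,  4.46682790e-01, -8.81139922e-01,
        -1.16666755e+03],
       [-5.54510060e-03,  8.91530614e-01,  4.52926502e-01,
         7.38005683e+02],
       [ 0.00000000e+00,  0.00000000e+00,  0.00000000e+00,
         1.00000000e+00]])}
{'fx': 371.64829954431775, 'fy': 371.64829954431775, 'cx': 320.8244164440104, 'cy': 240.70470446158424, 'tool_from_camera': array([[-3.28209882e-04,  9.66944893e-01,  2.54985228e-01,
         6.83059355e+01],
       [ 9.99999736e-01,  4.82586282e-04, -5.42872804e-04,
        -1.08000217e-01],
       [-6.47980458e-04,  2.54984983e-01, -9.66944796e-01,
        -8.13819593e+01],
       [ 0.00000000e+00,  0.00000000e+00,  0.00000000e+00,
         1.00000000e+00]])}
0.1 [ 1.65136874e-01  9.86270419e-01 -6.78909670e-04 -1.12901940e-04] [203.43225982 590.54305515 301.99858291]
```

View pics/scene0.png

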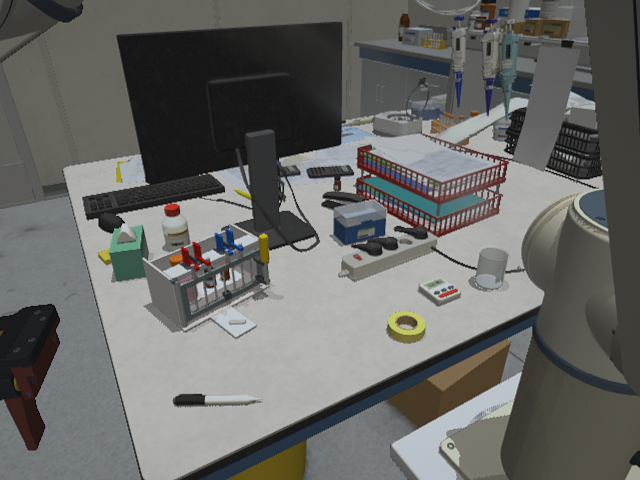

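View pics/side0.png

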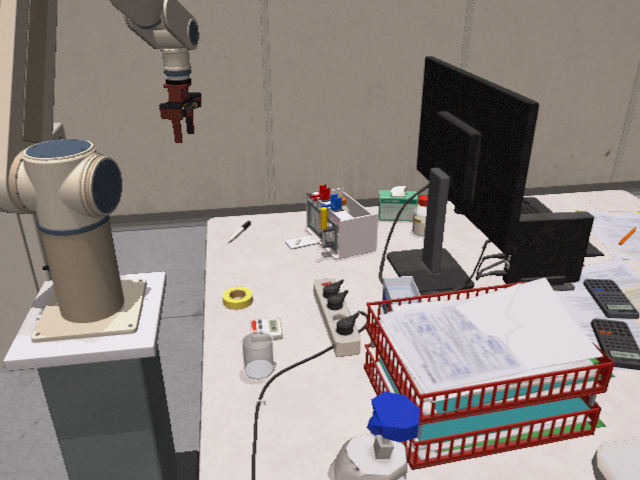

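The scene view shows the red catch on the left at (190,255), blue at (229,240) and the yellow handle at (264,248). In the side view they sit near (325,190), (337,202) and (323,218). Next I triangulate them.

```bash
cat > h.py <<'E'
import cv2, numpy as np
from scipy.spatial.transform import Rotation as R
from station import env, set_gripper, viewer, workorder
def ray(n,u,v):
    p=viewer.camera_params(n); T=p["pose"]
    d=T[:3,:3]@np.array([(u-p["cx"])/p["fx"],-(v-p["cy"])/p["fy"],-1]); return T[:3,3],d/np.linalg.norm(d)
def plane(n,u,v,z):
    o,d=ray(n,u,v); return o+d*(z-o[2])/d[2]
def tri(a,b):
    (o1,d1),(o2,d2)=a,b
    t=np.linalg.lstsq(np.c_[d1,-d2],o2-o1,rcond=None)[0]
    p,q=o1+d1*t[0],o2+d2*t[1]; return (p+q)/2,np.linalg.norm(p-q)
def masks(img):
    h=cv2.cvtColor(img,cv2.COLOR_BGR2HSV); H,S,V=[h[...,i].astype(int) for i in range(3)]
    return {"red":((H<6)|(H>174))&(S>170)&(V>70),"blue":(H>100)&(H<118)&(S>150)&(V>60),"yellow":(H>20)&(H<32)&(S>150)&(V>80)}
def blobs(m,box,amin=6):
    x0,y0,x1,y1=box; k=np.zeros(m.shape,np.uint8); k[y0:y1,x0:x1]=m[y0:y1,x0:x1]
    n,l,s,c=cv2.connectedComponentsWithStats(k); return [(s[i],c[i].round(1)) for i in range(1,n) if s[i][4]>=amin]
E
python3 - <<'E'
from h import *
for n,box in (("scene",(140,220,285,300)),("side",(300,175,350,240))):
    m=masks(cv2.imread(f"pics/{n}0.png"))
    for c in m:
        for s,ce in blobs(m[c],box): print(n,c,s,ce,"z136",plane(n,*ce,136).round())
s=cv2.imread("pics/scene0.png")[200:340,130:290]; t=cv2.imread("pics/side0.png")[170:270,290:400]
cv2.imwrite("pics/c0.png",np.hstack([cv2.resize(s,(480,420)),cv2.resize(t,(320,420))]))
E
```

```text
scene red [193 242  18  24 137] [199.4 253.9] z136 [574. 287. 136.]
scene red [181 247  18  24 129] [187.7 258.3] z136 [570. 310. 136.]
scene blue [226 228  17  23 136] [231.7 239.7] z136 [594. 216. 136.]
scene blue [215 233  18  23 129] [221.5 243.9] z136 [588. 239. 136.]
scene yellow [259 234  10  28 222] [263.6 247.9] z136 [532. 175. 136.]
side red [310 185  20  16 150] [322. 193.] z136 [585. 285. 136.]
side blue [321 194  20  16 151] [334.1 202.4] z136 [606. 214. 136.]
side yellow [320 207   7  23 133] [323.5 217.7] z136 [561. 122. 136.]
```

View pics/c0.png

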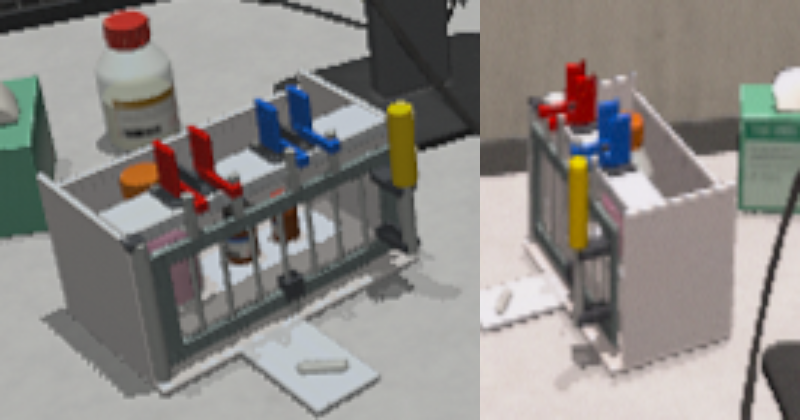

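The crop confirms the layout: each catch has two upright tabs plus small pins at the front, and the handle stands before the gate's right edge. Next I check the monitor clearance, then move above for a close wrist view.

```bash
cat >> h.py <<'E'
def down(yaw): # tool z down, tool y along crate y, tool x = -crate x
    c,s=np.cos(yaw),np.sin(yaw)
    return R.from_matrix(np.array([[-c,-s,0],[-s,c,0],[0,0,-1]]).T if 0 else np.c_[[-c,-s,0],[-s,c,0],[0,0,-1]]).as_quat()
E
python3 - <<'E'
from h import *
for a,b in (((145,182),(418,180)),((340,152),(520,222)),((264,235),(323,208)),((264,260),(323.5,229))):
    print(tri(ray("scene",*a),ray("side",*b)))
print("stand",plane("scene",268,235,0))
yaw=np.radians(15); X=np.array([np.cos(yaw),np.sin(yaw),0]);Y=np.array([-X[1],X[0],0])
p=np.array([559,248,0])-40*X+np.array([0,0,300])
print(down(yaw),env.ik(p,down(yaw)))
E
```

```text
(array([874.3674183 , 309.72699532, 163.30176117]), np.float64(33.59194311867249))
(array([ 891.79961328, -201.33972973,  201.36522955]), np.float64(94.20986633561533))
(array([565.6709933 , 159.48578918, 145.02260354]), np.float64(2.5426358989774185))
(array([568.31286752, 161.95942963,  84.99403121]), np.float64(0.6316849577983764))
stand [805.89200285  51.24946975   0.        ]
[-0.13052619  0.99144486  0.          0.        ] [ 4.07604162e-01  3.49159012e-01  1.75131643e+00 -4.44089210e-16
  1.04111721e+00 -1.42499155e+00]
```

```bash
cat >> h.py <<'E'
def wpix(u,v,z,st):
    p=viewer.camera_params("wrist"); T=p["tool_from_camera"]
    dx,dy=u-p["cx"],v-p["cy"]; r=np.hypot(dx,dy); th=r/p["fx"]
    c=np.array([np.sin(th)*dx/r,-np.sin(th)*dy/r,-np.cos(th)])
    Rt=R.from_quat(st["orientation"]).as_matrix(); d=Rt@T[:3,:3]@c; o=Rt@T[:3,3]+st["tool_pos"]
    return o+d*(z-o[2])/d[2]
E
python3 - <<'E'
from h import *
yaw=np.radians(15); X=np.array([np.cos(yaw),np.sin(yaw),0]);Y=np.array([-X[1],X[0],0])
p=np.array([570,248,0])-10*X+np.array([0,0,330])
env.reach(p,down(yaw)); env.hold(.2)
st=env.read_state(); im=viewer.camera("wrist"); cv2.imwrite("pics/w1.png",im)
print(st["time_s"],st["tool_pos"])
m=masks(im)
for c in m:
    for s,ce in blobs(m[c],(0,0,640,480),80): print(c,s,ce,"z150",wpix(*ce,148,st).round())
np.save("st.npy",np.r_[st["tool_pos"],st["orientation"]])
E
```

```text
2.1083 [560.0103741  246.13308483 329.96205674]
red [355 241   8  35 118] [360.3 255.7] z150 [565. 277. 148.]
red [383 241  10  31 110] [385.8 254. ] z150 [558. 295. 148.]
red [356 283   7  25 121] [359.3 295.4] z150 [596. 286. 148.]
red [389 283   7  24 112] [391.8 294.7] z150 [589. 310. 148.]
blue [262 241  11  46 158] [268.6 258.6] z150 [585. 212. 148.]
blue [292 241   9  35 146] [294.2 254.6] z150 [577. 229. 148.]
blue [260 284   7  24 107] [262.8 295.9] z150 [616. 214. 148.]
blue [293 284   7  25 129] [296.  295.6] z150 [608. 239. 148.]
yellow [203 208  20  22 336] [212.5 218.7] z150 [566. 164. 148.]
```

View pics/w1.png

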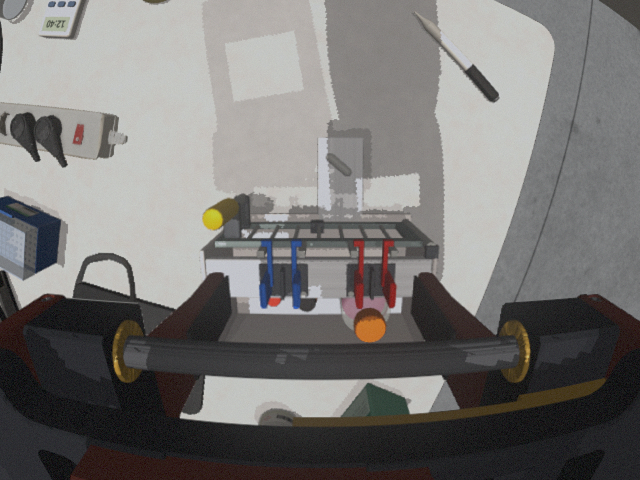

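The wrist view shows red tab tops around (359,295) and (392,295), blue around (263,296) and (296,296), and the handle top at (212,219). The spacing comes out at 74 mm (75 expected), yaw is about 15.2°, and the handle predicted from the catches is within 2 mm of where I measured it. I'll squeeze red first.

```bash
cat >> h.py <<'E'
yaw=np.radians(15.2); X=np.array([np.cos(yaw),np.sin(yaw),0]);Y=np.array([-X[1],X[0],0]); Z=np.array([0,0,1.])
red=np.array([592.5,298,0]); blue=np.array([612,226.5,0])
O=((red-45*Y)+(blue+30*Y))/2-28*X
def show(t):
    s=env.read_state(); print(t,round(s["time_s"],2),s["tool_pos"].round(1) if hasattr(s["tool_pos"],"round") else s["tool_pos"],"F",np.round(s["force"],1),"w",round(s["width"],1),"g",s["grip_force"])
E
python3 - <<'E'
from h import *
print(O)
set_gripper(54)
env.reach(red+Z*235,down(yaw)); show("above")
print(env.move_l(red+Z*199,rate=60,f_stop=12)); show("down")
set_gripper(17); env.hold(.2); show("squeezed")
cv2.imwrite("pics/w2.png",viewer.camera("wrist"))
set_gripper(54); show("open")
env.move_l(red+Z*240); show("up"); env.hold(.1)
im=viewer.camera("wrist"); cv2.imwrite("pics/w3.png",im); m=masks(im)
st=env.read_state()
for c in ("red","blue"):
    for s,ce in blobs(m[c],(0,0,640,480),60): print(c,s,ce,wpix(*ce,148,st).round(1))
E
```

```text
[577.19595699 247.67107929   0.        ]
above 3.38 [592.3 297.8 234.9] F [ 0.6 -0.1 -0.1] w 53.8 g 0.0
False
down 4.13 [592.6 298.1 198.9] F [ 0.4 -0.4  0.2] w 54.1 g 0.0
squeezed 5.08 [592.5 298.4 199.2] F [-2.   5.2  1.6] w 17.3 g 2.621685639023781
open 5.87 [592.5 298.  199. ] F [ 0.6  0.  -0.5] w 53.5 g 0.0
up 6.29 [592.6 298.1 240.4] F [-1.4  0.6 -0.9] w 54.1 g 0.0
red [315 211   6  63 206] [317.7 240.2] [569.8 289.5 148. ]
red [326 212   6  62 226] [328.3 239.4] [568.1 294.3 148. ]
red [307 267  10  39 256] [311.7 286.1] [593.4 292.7 148. ]
red [330 267  11  40 286] [334.8 285.8] [590.2 303.8 148. ]
blue [203 205  14  51 345] [208.3 224.8] [576.3 235.8 148. ]
blue [164 206  18  66 384] [174.4 231.6] [584.4 218.8 148. ]
blue [153 265  14  37 305] [158.6 283.8] [615.2 213.9 148. ]
blue [197 265  18  39 372] [204.2 284.3] [607.8 239.2 148. ]
```

View pics/w3.png

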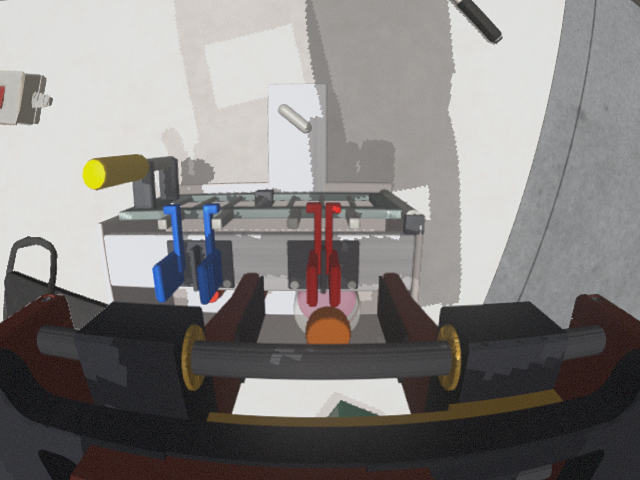

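Red is in: its tab spacing is about 11.5 mm against 26.5 mm for blue. Blue is next, then the handle.

```bash
python3 - <<'E'
from h import *
env.reach(blue+Z*240,down(yaw))
print(env.move_l(blue+Z*199,rate=60,f_stop=12)); show("down")
set_gripper(17); env.hold(.2); show("squeezed")
set_gripper(54); env.move_l(blue+Z*245); show("up"); env.hold(.1)
im=viewer.camera("wrist"); m=masks(im); st=env.read_state()
for c in ("red","blue"):
    for s,ce in blobs(m[c],(0,0,640,480),60): print(c,s,ce,wpix(*ce,148,st).round(1))
h=O-32*X-80*Y; print("handle",h)
env.reach(h+Z*245,down(yaw)); 
print(env.move_l(h+Z*189,rate=70,f_stop=12)); show("at handle")
set_gripper(10); env.hold(.2); show("gripped")
cv2.imwrite("pics/w4.png",viewer.camera("wrist"))
E
```

```text
False
down 7.67 [612.2 226.6 199.2] F [ 0.   1.  -0.1] w 54.0 g 0.0
squeezed 8.62 [612.1 226.6 199.1] F [-1.2  1.2  3.5] w 16.9 g 1.4592158887535334
up 9.82 [612.  226.5 245.2] F [-0.1  0.2 -0.3] w 53.9 g 0.0
red [437 204  14  49 329] [444.9 222.4] [564.7 278.  148. ]
red [451 204  16  55 315] [456.5 224.1] [563.8 284.5 148. ]
red [445 262  12  37 285] [450.7 281.1] [593.7 292.5 148. ]
red [465 263  11  36 256] [470.5 281.5] [591.2 304.  148. ]
red [289 289  14  12  96] [295.1 295.2] [622.  214.7 148. ]
blue [305 203  14  68 365] [314.4 229.9] [585.9 215.5 148. ]
blue [325 203  14  68 382] [328.4 229.3] [583.8 222.  148. ]
blue [304 263  10  39 305] [308.7 281.7] [612.8 219.6 148. ]
blue [329 263  10  39 343] [333.5 282.1] [609.7 231.9 148. ]
handle [567.29056346 162.07970602   0.        ]
False
at handle 11.32 [567.6 162.1 189.3] F [-0.5 -0.9 -0.6] w 54.0 g 0.0
gripped 12.18 [567.3 162.5 189.1] F [-1.5  5.4  1.9] w 17.5 g 29.997618198394775
```

View pics/w4.png

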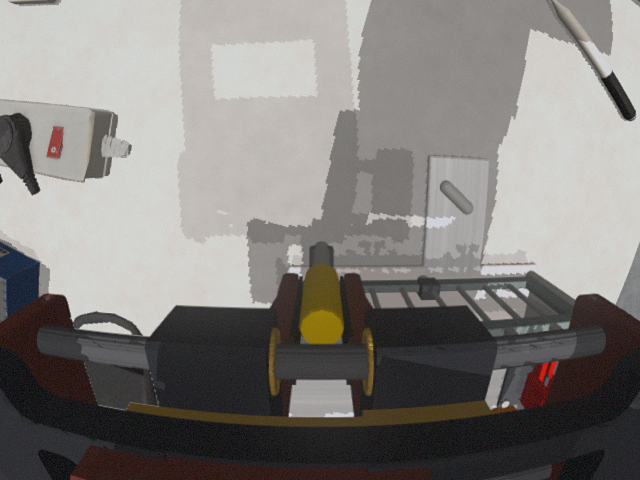

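Blue is in as well, with spacing 12 mm. The handle sits between the pads at width 17.5 with a 30 N grip. Now I swing the gate along the arc.

```bash
python3 - <<'E'
from h import *
H=O+98*Y; q=down(yaw)
def at(a):
    l=R.from_euler('z',-a).apply([-32,-178,0]); return H+l[0]*X+l[1]*Y+Z*189
print([env.ik(at(a),q) is not None for a in (.5,1,1.4)])
for a in np.arange(.1,1.41,.1):
    if env.move_l(at(a),rate=70,f_stop=45): print("stopped",a); break
    s=env.read_state()
    show(f"{a:.1f}")
    if s["grip_force"]<5: print("lost"); break
env.hold(.3); show("end"); cv2.imwrite("pics/s5.png",np.hstack([cv2.resize(viewer.camera("scene")[170:350,100:340],(480,360)),cv2.resize(viewer.camera("side")[140:270,200:400],(320,360))]))
E
```

```text
[True, True, True]
0.1 12.64 [548.5 161.8 189.1] F [ 2.3  6.  -1.1] w 17.6 g 29.996455013751984
0.2 13.05 [530.7 163.  189.2] F [ 2.4  5.4 -2. ] w 17.3 g 29.995842576026917
0.3 13.46 [513.1 165.9 189.2] F [ 2.   5.3 -2.1] w 17.5 g 29.995671808719635
0.4 13.87 [495.7 170.6 189.2] F [ 3.5  5.3 -4. ] w 17.8 g 29.995544850826263
0.5 14.28 [478.7 177.  189.2] F [ 5.2  4.5 -4.5] w 17.5 g 29.99572992324829
0.6 14.68 [462.7 185.  189.2] F [ 4.9  4.  -4.8] w 17.6 g 29.995969533920288
0.7 15.09 [447.2 194.6 189.3] F [ 2.5  3.  -1.8] w 17.7 g 30.000244081020355
0.8 15.5 [433.1 205.6 189.2] F [ 4.8  0.6 -1.7] w 17.4 g 29.99835580587387
0.9 15.91 [420.1 218.  189.2] F [4.6 0.  0.2] w 17.4 g 29.99821901321411
1.0 16.32 [408.4 231.7 189.1] F [ 4.4 -0.8  3.8] w 17.2 g 29.998949468135834
1.1 16.73 [398.1 246.3 189.1] F [ 2.6 -1.7  5.2] w 17.1 g 29.9992498755455
1.2 17.13 [389.4 262.  189.1] F [ 3.1 -1.6  6.6] w 18.0 g 29.99953329563141
1.3 17.54 [382.1 278.4 189.1] F [ 3.6 -3.1  6.6] w 17.6 g 29.99983102083206
1.4 17.95 [376.6 295.6 189.1] F [ 2.2 -3.9  7.7] w 17.1 g 30.000008046627045
end 18.25 [376.6 295.3 189.1] F [ 2.7 -3.   7.5] w 17.4 g 30.00018149614334
```

View pics/s5.png

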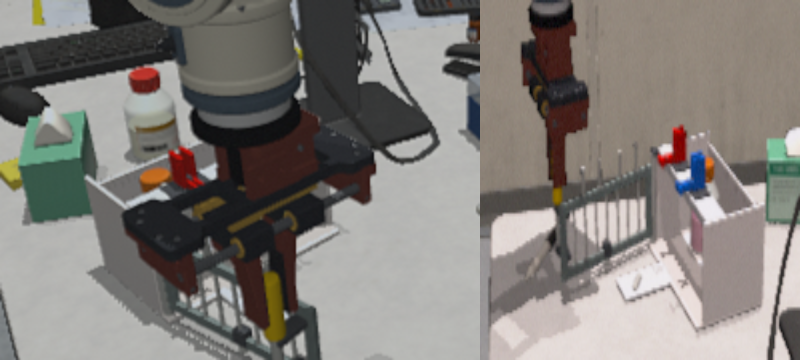

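The side view shows the gate standing wide open with the gripper still on the handle. Both catches are in and the orange-capped bottle is standing. I'm handing the job in.

```bash
python3 - <<'E'
from h import *
print(workorder.sign_off())
E
```

```text
the job is handed in; nothing more can be done
None
```

The job is handed in: both catches were squeezed in, red then blue, and the gate was swung out to about 1.4 rad, where the gripper still holds it by the yellow handle; the hand-in gave no verdict.

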